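# Open the leather-balm jar and hold its lid over it

## Robot

A 7-joint arm with a two-finger parallel gripper is mounted at the origin on the work surface. World frame = base frame: x ahead of the robot, y to its left, z up, the work surface at z = 0. Lengths are in m, angles in rad, forces in N, time in s.
With the tool pointing down it reaches from about 0.4 to 0.85 m from the base axis. Payload 4.5 kg.
Tool frame: the origin (TCP) lies between the finger pads; the fingertips stand 22 mm ahead of it and the grasp point (between the pads) lies 3 mm ahead of it; z points along the fingers, y is the line along which they close (so a half turn about z gives the same grasp; the last joint's range is limited). The gripper opens to 88 mm and grips with 3 to 60 N. Pads are 18 mm wide; open, the fingers measure 123 mm over their backs; the gripper's body (75 mm by 187 mm) begins 45 mm behind the grasp point.
Start: joints at [-1.163, 0.689, -0.195, 1.565, 0.157, 0.902, -0.215], TCP at [0.228, 0.582, 0.261] pointing down, gripper open.
Joint ranges: [-3.01, 3.01], [-0.46, 2.08], [-1.47, 1.51], [0.13, 2.56], [-1, 4.14], [0.04, 2.09], [-2.66, 2.66]. Speed limits (rad/s): [2.57, 2.57, 3.14, 3.14, 3.14, 3.14, 3.14].

## Interface

Orientations are given as a 3x3 rotation matrix whose columns are the frame's x, y, z axes.
In Python, from cell import arm gives the robot as it stands.
- The arm moves only by the shell command python3 -m crank 'ROWS'. ROWS is JSON, a list that holds one entry, the list of rows, each a list of 7 numbers: the shift along the world's x, y, z as a fraction of full scale, then the turn, a rotation vector about the world's x, y, z as a fraction of full scale, then the opening, from 0 (shut) to 1 (fully open). In form: [[[x, y, z, rx, ry, rz, hand], ...]]. A call has 1 to 20 rows; each row is the pose to reach, as a shift and turn from the pose commanded when the call began; what a row does not reach only later rows make up. Full scale, the value 1, is 150 mm for a shift and 1.5 rad for a turn. A row lasts 1/10 s, in which the tool goes at most 50 mm and 8.59 degrees, less where a joint would pass 70% of its speed; a pose out of reach is approached as far as the arm can. A call with a number of a shift or a turn outside -1 to 1 is refused whole. A call with a gripper value outside its range is refused whole. The fingers move at their own pace and stop on an object; the grip force is fixed at half the most. Time passes only in rows, so rows that repeat a pose let the fingers close. It gives the time, the measured TCP pose, the force, the opening and the grip force at its end, in the units of the state.
- arm.state(): the state, without advancing time (a new reading comes with each control period).
- arm.get_image(name): name is "side" or "top" or "wrist"; returns a dict with "img" (420x560x3 uint8, blue, green, red), "z_map" (420x560 float32, m along the optical axis (not along the pixel's ray), 0 where there is no reading), "intrinsics" (3x3 intrinsics, pixels), "position" and "attitude" of the camera in the world. Camera axes: x right, y down, z forward; pixel columns grow to the right and rows downward; lengths in m; the calibration is good to about 2 mm. A picture is of the moment at which its call begins.
- arm.hand_in(): hands the job in; it is judged then, once.
Trained networks look in the newest picture that a camera, given by its name, has taken for a name from the list of things; names that differ only in an ending like _2 or _b are one class to them, and where a whole thing is asked for, a point or a joint stands for the part that bears it (a point fixed in the world has none). Each returns a list of dicts, best first, with "p" (0 to 1); they miss things now and then, are a little off and sometimes report something else, mostly with a low value. They report only what shows in the picture. A call takes as long as a camera call. They do not tell look-alikes from the thing itself.
- arm.outline_of(name, camera): "region" (420x560 bool, what is visible of it) and "extent" ([centre column, centre row, width, height] in pixels, round what is visible of it).
- arm.place_of(name, camera): "centre" ([row, column] in pixels: a listed point, or the origin of a listed thing).
The state is a dict: "t": time; "qpos": joint angles; "joint_vel": joint speeds; "effort": joint torques, N m; "tool_pos": TCP position; "eef_rot": TCP orientation; "ft_force": force on the tool from outside, world axes, zero at the start; "wrist_torque": the same for the moment, N m; "opening": opening from 0.0 (shut) to 1.0 (fully open); "grasp_force": force on a finger pad.
Only numpy, scipy, OpenCV 4.12 (cv2) and the standard library are available. Lean on these libraries where they do the work, as an engineer would, in place of code of your own. Each camera call takes 0.05 s, during which the arm holds its last target. There are 200 camera calls.

## Task

Stand the square glass jar of leather balm upright and fully down in the square pocket of the wooden shoe-care tray, which keeps it from turning, then twist its tight metal lid anticlockwise and stop turning as soon as its threads let go. Lift the lid straight off and finish still holding it level in the gripper, centred a couple of centimetres above the mouth of the open jar, which stays standing in its pocket. Leave the brush, the polish tin and the shoe where they are.

Things in the scene. Friction and masses are not known exactly. Their poses are not given: they have to be found in the camera images.
- jar: Loose square amber-glass jar of hard leather balm, 0.26 kg, the only square vessel; stands closed on the counter at any yaw. Body 58 x 58 mm with rounded corners and a bevelled foot, sides upright to 47 mm; then a round threaded neck 45 mm wide, rim 66 mm up. Origin: centre of its underside; z up, x and y square to its sides.
- jar_mouth (a point): Centre of the jar's mouth at rim height, 66 mm above the jar's origin. Three thread ramps below the rim hold the lid's lugs: pulling the lid before they are free lifts the whole jar, and twisting it while the jar is not braced turns the whole jar.
- lid: The jar's plain steel twist-off lid, round, 55 mm wide, 17 mm tall, 25 g. Origin: centre of its lower edge, z up; screwed on, it is 51 mm above the jar's origin, 4 mm clear of the jar's shoulder. Opens anticlockwise seen from above; it need not rise while it turns. Tight: about 0.6 Nm all the way until its lugs come free, then loose.
- lid_top (a point): Centre of the lid's flat top, 17 mm above the lid's origin (68 mm above the jar's underside when screwed on).
- lid_lug (a point): One of three lugs inside the lid's lower edge, 23.8 mm from its axis on the lid's own +x side. Screwed tight, the lid's x axis lines up with the jar's x axis; the lugs come free of the threads when the lid has turned about 1.1 rad (63 degrees) anticlockwise on the jar, and from about 1.75 rad on they run into the next threads.
- tray: Wooden shoe-care tray, 130 (its x) x 290 (its y) x 30 mm tall, walls 8 mm, floor 6 mm, screwed to the counter at varying place and yaw. Bays: square jar pocket in the -x, -y corner, a small empty bay 44 x 62 mm beside it towards +x, the long brush bay towards +y. Origin: centre of its underside, on the counter.
- tray_pocket (a point): Centre of the floor of the square pocket: in the tray's frame 26 mm to -x, 106 mm to -y, 6 mm up. The pocket is 62 x 62 mm, sides along the tray's x and y, 24 mm deep; the jar fits with 2 mm to spare on each side in any of four quarter turns.
- brush: Shoe brush lying bristles down in the long bay of the tray, 48 x 166 x 39 mm (its x, y, z), long side roughly along the tray's y. Origin: centre of its underside. Leave it.
- polish_tin: Round flat steel tin of polish standing loose on the counter, 73 mm in diameter, 22 mm tall. Origin: centre of its underside. Leave it.
- shoe: Brown leather lace-up shoe standing on the counter, left of the tray seen from the robot, 270 mm long (along its x, toe to +x), 96 mm wide, 98 mm tall. Origin: centre of its underside. Leave it.
Things that resemble listed ones, but are neither listed nor needed, are in the scene too. Leave any pink look-alike of the lid alone. Several things have the shape of the jar; the one meant has the colours described above.

How it is judged:
By the outcome, as a careful person would: the job done as asked, in the order asked, and still so for the second after the job is handed in, while the arm keeps its last pose, push and grip.
It also fails if it takes over 42 s, if anything falls off the work surface, if the arm or the gripper's body presses on something with over 40 N, if the wrist force passes 120 N, or if a joint passes its speed limit or range.

## Working session

There is one attempt and no reset: what is moved stays moved. The work goes in short steps, Python scripts to look and compute and a shell command to move; the robot and the scene stay as the last step left them, time stands still between calls to the robot, and variables do not carry over. Pictures are saved under pics/ and viewed, at most 10 in all, crops included, and the job is handed in when it is done.

```bash
ls; mkdir -p pics; cat > h.py <<'E'
import numpy as np, cv2
from cell import arm
def pts(im):
    K=np.array(im["intrinsics"]);z=im["z_map"];v,u=np.mgrid[0:z.shape[0],0:z.shape[1]]
    c=np.stack([(u-K[0,2])/K[0,0]*z,(v-K[1,2])/K[1,1]*z,z],-1)
    R=np.array(im["attitude"]); 
    return c@R.T+np.array(im["position"])
E
python3 - <<'E'
from h import *
s=arm.state();print(s["t"],s["tool_pos"],s["eef_rot"],s["opening"])
a=[]
for c in("top","side"):
    im=arm.get_image(c);np.savez(f"pics/{c}0.npz",**{k:np.array(v) for k,v in im.items()});cv2.imwrite(f"pics/{c}0.png",im["img"])
    P=pts(im)
    print(c,im["position"],np.array(im["attitude"]).tolist())
    for n in("jar","lid","tray","tray_pocket","lid_top","polish_tin","shoe","brush"):
        for d in arm.place_of(n,c):
            r,q=np.round(d["centre"]).astype(int)
            print(n,round(d["p"],2),r,q,P[min(r,419),min(q,559)].round(3))
E
```

```text
pics
0.0 [0.22803834 0.58128718 0.25989854] [[-9.30997909e-01  3.65024126e-01 -5.30621435e-04]
 [ 3.65024483e-01  9.30996277e-01 -1.74883902e-03]
 [-1.44361854e-04 -1.82185529e-03 -9.99998330e-01]] 1.0002507641114806
top [0.36218745 0.07825195 1.3753078 ] [[0.026413534960994616, -0.9889818023820538, 0.14566166183319837], [-0.9996504400893225, -0.026299252273668743, 0.002710527452391326], [0.0011501304658810736, -0.14568233896732527, -0.9893307502109298]]
jar 0.9 200 328 [ 0.585 -0.049  0.064]
jar 0.81 190 410 [ 0.618 -0.26   0.054]
jar 0.58 221 372 [ 0.534 -0.161  0.062]
lid 0.88 257 352 [ 0.445 -0.118  0.015]
lid 0.72 183 361 [ 0.64  -0.14   0.017]
tray 0.97 232 236 [0.499 0.183 0.044]
tray 0.31 217 122 [0.526 0.468 0.072]
tray_pocket 0.82 242 277 [0.479 0.078 0.005]
lid_top 0.65 214 378 [ 0.552 -0.176  0.061]
polish_tin 0.93 250 434 [ 0.468 -0.329  0.021]
shoe 0.79 215 121 [0.531 0.471 0.074]
brush 0.62 230 218 [0.503 0.229 0.045]
side [ 0.16914256 -0.35100339  0.79763071] [[0.7583193694362609, -0.4928259799926272, 0.42670163742608075], [-0.6518743096041992, -0.5767068567086158, 0.4924115005798675], [0.003408579739501199, -0.6515610139269957, -0.7585885753915522]]
jar 0.9 324 415 [ 0.604 -0.287  0.042]
jar 0.89 268 332 [ 0.573 -0.082  0.04 ]
jar 0.56 312 353 [ 0.523 -0.188  0.052]
lid 0.95 323 305 [ 0.444 -0.131  0.015]
lid 0.89 278 371 [ 0.634 -0.152  0.018]
lid 0.79 304 355 [ 0.532 -0.183  0.068]
lid 0.59 298 356 [ 0.543 -0.175  0.068]
tray 0.79 224 239 [0.487 0.153 0.045]
tray_pocket 0.87 254 260 [0.486 0.072 0.006]
lid_top 0.79 277 370 [ 0.634 -0.148  0.017]
lid_top 0.75 316 303 [ 0.451 -0.117  0.017]
lid_top 0.61 297 357 [ 0.545 -0.176  0.072]
lid_top 0.52 299 355 [ 0.54  -0.175  0.068]
polish_tin 0.97 390 391 [ 0.474 -0.334  0.021]
shoe 0.69 157 187 [0.527 0.459 0.033]
brush 0.56 210 228 [0.493 0.208 0.044]
```

```bash
python3 -c "
import cv2
a=cv2.imread('pics/side0.png');cv2.imwrite('pics/sidecrop.png',cv2.resize(a[200:410,180:460],None,fx=2.85,fy=2.85,interpolation=cv2.INTER_CUBIC))"
```

```text
(no output)
```

View pics/top0.png

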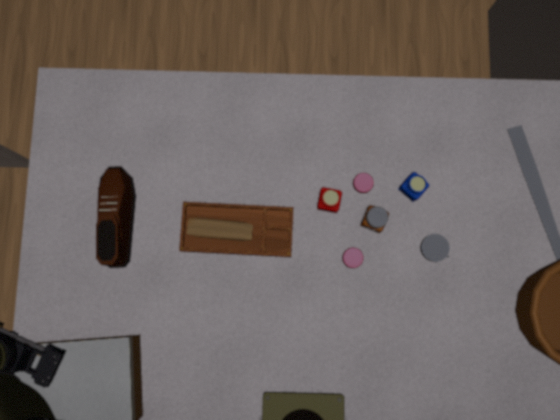

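View pics/sidecrop.png

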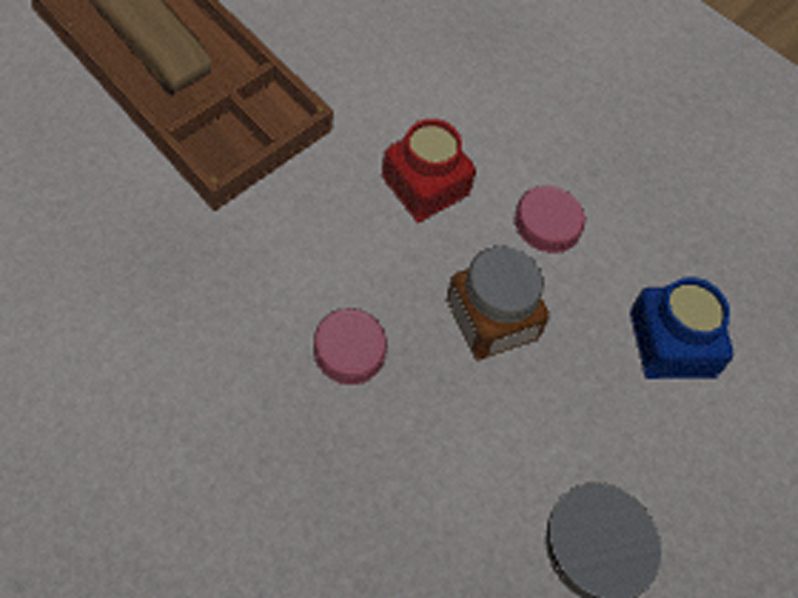

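Jar candidates in the top view are red, open, at (328,200); blue, open, at (415,186); and amber with a steel lid at (376,218). The enlarged crop confirms that the amber one at (500,300) is the only amber jar and the only closed one, so it's the one meant. The pink discs are lid look-alikes. The pocket is the larger square bay at the tray's right-hand lower end, about (277,243) in the top view.

```bash
python3 - <<'E'
from h import *
A={c:dict(np.load(f"pics/{c}0.npz")) for c in("top","side")}
for c,im in A.items():
    P=pts(im);z=P[...,2];ok=im["z_map"]>0
    near=lambda x,y,r:np.hypot(P[...,0]-x,P[...,1]-y)<r
    m=ok&near(.535,-.178,.055)
    t=m&(z>.063)&(z<.08)
    (x,y),r=cv2.minEnclosingCircle(P[t][:,:2].astype(np.float32))
    print(c,"lid",x,y,r,P[t].mean(0),t.sum())
    b=m&(z>.015)&(z<.055)
    print(" body",cv2.minAreaRect((P[b][:,:2]*1000).astype(np.float32)),b.sum())
    sh=m&(z>.042)&(z<.052); print(" shoulder",cv2.minAreaRect((P[sh][:,:2]*1000).astype(np.float32)),sh.sum())
    w=ok&near(.5,.18,.2)&(z>.022)&(z<.034)
    print(" tray",cv2.minAreaRect((P[w][:,:2]*1000).astype(np.float32)),w.sum(),z[w].mean())
    print(" counter z",np.median(z[ok&near(.55,-.1,.1)]))
E
```

```text
top lid 0.5440875887870789 -0.17375726997852325 0.027624621987342834 [ 0.54415928 -0.17383143  0.06719576] 325
 body ((543.8994750976562, -174.0196990966797), (58.783966064453125, 58.849430084228516), 67.39492797851562) 181
 shoulder ((544.5642700195312, -172.4441680908203), (54.977413177490234, 54.92320251464844), 70.44503021240234) 52
 tray ((508.9088134765625, 183.39340209960938), (290.41552734375, 130.69924926757812), 88.6234359741211) 1226 0.028968238641973648
 counter z 0.0008484599485940603
side lid 0.5454241633415222 -0.1750916689634323 0.028076792135834694 [ 0.54447818 -0.17635273  0.06797242] 508
 body ((544.9920043945312, -176.6239013671875), (57.010047912597656, 58.0639762878418), 68.52814483642578) 413
 shoulder ((545.2211303710938, -176.2913360595703), (54.00719451904297, 54.517208099365234), 68.32366180419922) 143
 tray ((511.38458251953125, 182.26539611816406), (292.7076721191406, 132.0806884765625), 88.4190444946289) 1486 0.02927149612171876
 counter z 0.0019542199889576173
```

```bash
python3 -m crank '[[[0.33,-0.33,0,0,0,-0.07,1],[0.66,-0.66,0,0,0,-0.14,1],[1,-1,0,0,0,-0.2,1],[1,-1,0,0,0,-0.2,1],[1,-1,0,0,0,-0.2,1]]]'
python3 -m crank '[[[0.26,-0.33,0,0,0,-0.07,1],[0.53,-0.66,0,0,0,-0.14,1],[0.8,-1,0,0,0,-0.2,1],[0.8,-1,0,0,0,-0.2,1]]]'
python3 -m crank '[[[0.13,-0.33,0,0,0,-0.1,1],[0.26,-0.66,0,0,0,-0.2,1],[0.4,-1,0,0,0,-0.27,1],[0.4,-1,0,0,0,-0.27,1]]]'
python3 -m crank '[[[0,-0.33,-0.1,0,0,-0.1,1],[0,-0.66,-0.2,0,0,-0.2,1],[0,-1,-0.27,0,0,-0.27,1],[0,-1,-0.27,0,0,-0.27,1]]]'
python3 -c "from h import *;print(np.round(arm.state()['qpos'],3))"
```

```text
t: 1.4
tool_pos: [0.3839, 0.4258, 0.2608]
eef_rot: [[-0.775, 0.632, 0.004], [0.632, 0.775, -0.004], [-0.005, -0.001, -1.0]]
ft_force: [0.0, -1.0, -0.0]
opening: 1.001
grasp_force: 0.0
t: 1.8
tool_pos: [0.4997, 0.2799, 0.2609]
eef_rot: [[-0.56, 0.829, 0.001], [0.829, 0.56, -0.0], [-0.001, 0.001, -1.0]]
ft_force: [-0.7, 0.8, -0.1]
opening: 1.002
grasp_force: 0.0
t: 2.2
tool_pos: [0.5604, 0.1247, 0.261]
eef_rot: [[-0.18, 0.984, 0.002], [0.984, 0.18, -0.005], [-0.005, 0.001, -1.0]]
ft_force: [0.6, -1.8, -0.2]
opening: 1.0
grasp_force: 0.0
t: 2.6
tool_pos: [0.557, -0.0254, 0.2193]
eef_rot: [[0.222, 0.975, -0.002], [0.975, -0.222, -0.005], [-0.005, -0.001, -1.0]]
ft_force: [-0.2, 0.4, 0.5]
opening: 0.999
grasp_force: 0.0
[-0.114  0.659  0.123  1.824 -0.114  0.668 -0.15 ]
```

```bash
python3 -m crank '[[[-0.03,-0.33,-0.13,0,0,-0.05,1],[-0.06,-0.66,-0.26,0,0,-0.1,1],[-0.09,-1,-0.4,0,0,-0.1,1],[-0.09,-1,-0.4,0,0,-0.1,1],[-0.09,-1,-0.4,0,0,-0.1,1]]]'
cat >> h.py <<'E'
def lidfit(c,lo=.06,hi=.08,x0=.5445,y0=-.175,r0=.05):
    im=arm.get_image(c);P=pts(im);z=P[...,2];ok=im["z_map"]>0
    m=ok&(np.hypot(P[...,0]-x0,P[...,1]-y0)<r0)&(z>lo)&(z<hi)
    if m.sum()<9: print("few",m.sum());return im,P
    print(c,cv2.minEnclosingCircle(P[m][:,:2].astype(np.float32)),P[m].mean(0),m.sum());return im,P
E
python3 - <<'E'
from h import *
im,P=lidfit("wrist");cv2.imwrite("pics/w1.png",im["img"])
s=arm.state();print(s["t"],s["tool_pos"],s["qpos"])
E
```

```text
t: 3.1
tool_pos: [0.5442, -0.1695, 0.1595]
eef_rot: [[0.357, 0.934, -0.001], [0.934, -0.357, 0.0], [-0.0, -0.001, -1.0]]
ft_force: [-0.3, -0.1, -0.4]
opening: 0.997
grasp_force: 0.0
wrist ((0.5469017028808594, -0.17731766402721405), 0.02790338359773159) [ 0.54752503 -0.17534878  0.06740981] 4784
3.15 [ 0.54510819 -0.16694428  0.1601    ] [ 0.15738658  0.75995684  0.10231664  1.83315352 -0.13674957  0.55555633
 -0.01414166]
```

View pics/w1.png

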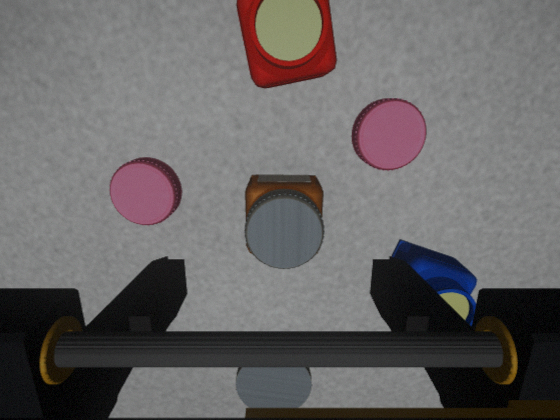

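The wrist view shows the amber jar's steel lid at (285,230) between the fingers. The pink lids at (145,190) and (390,133) are clear of them.

```bash
python3 -m crank '[[[0,-0.045,-0.2,0,0,0,1],[0,-0.045,-0.4,0,0,0,1],[0,-0.045,-0.55,0,0,0,1],[0,-0.045,-0.583,0,0,0,1],[0,-0.045,-0.583,0,0,0,1],[0,-0.045,-0.583,0,0,0,0],[0,-0.045,-0.583,0,0,0,0],[0,-0.045,-0.583,0,0,0,0],[0,-0.045,-0.583,0,0,0,0],[0,-0.045,-0.583,0,0,0,0],[0,-0.045,-0.583,0,0,0,0],[0,-0.045,-0.583,0,0,0,0]]]'
```

```text
t: 4.35
tool_pos: [0.5457, -0.1753, 0.0733]
eef_rot: [[0.355, 0.935, 0.002], [0.935, -0.355, -0.001], [0.0, 0.002, -1.0]]
ft_force: [2.4, 0.2, 2.7]
opening: 0.615
grasp_force: 30.0
```

```bash
python3 -m crank '[[[0,0,0.1,0,0,0,0],[0,0,0.3,0,0,0,0],[0,0,0.5,0,0,0,0],[0,0,0.66,0,0,0,0],[-0.05,0.2,0.66,0,0,0.05,0],[-0.1,0.4,0.66,0,0,0.1,0],[-0.15,0.6,0.66,0,0,0.15,0],[-0.2,0.8,0.66,0,0,0.2,0],[-0.23,0.95,0.66,0,0,0.237,0],[-0.23,1,0.66,0,0,0.237,0]]]'
python3 -m crank '[[[-0.05,0.2,0,0,0,0,0],[-0.1,0.4,0,0,0,0,0],[-0.15,0.57,0,0,0,0,0],[-0.19,0.685,0,0,0,0,0],[-0.19,0.685,0,0,0,0,0],[-0.19,0.685,0,0,0,0,0],[-0.19,0.685,0,0,0,0,0]]]'
python3 - <<'E'
from h import *
s=arm.state();print(s["t"],s["tool_pos"],s["eef_rot"][:,1],s["qpos"])
x,y=s["tool_pos"][:2]
for c in("side","top","wrist"):
    im=arm.get_image(c);cv2.imwrite(f"pics/{c}2.png",im["img"]);P=pts(im);z=P[...,2];ok=im["z_map"]>0;b=im["img"].astype(int)
    amber=(b[...,2]-b[...,0]>30)
    m=ok&amber&(np.hypot(P[...,0]-x,P[...,1]-y)<.06)&(z>.09)&(z<.152)
    q=(P[m][:,:2]*1000).astype(np.float32)
    if m.sum()>20:print(c,cv2.minAreaRect(q),m.sum(),P[m][:,2].min(),P[m][:,2].max())
    w=ok&(np.hypot(P[...,0]-.51,P[...,1]-.183)<.2)&(z>.022)&(z<.034)
    if w.sum()>20:print(" tray",cv2.minAreaRect((P[w][:,:2]*1000).astype(np.float32)),w.sum())
E
```

```text
t: 5.35
tool_pos: [0.5082, -0.0218, 0.1719]
eef_rot: [[0.003, 1.0, -0.004], [1.0, -0.003, 0.002], [0.002, -0.004, -1.0]]
ft_force: [-0.0, -0.6, -2.5]
opening: 0.613
grasp_force: 30.0
t: 6.05
tool_pos: [0.4822, 0.0759, 0.1719]
eef_rot: [[0.011, 1.0, 0.0], [1.0, -0.011, -0.001], [-0.001, 0.0, -1.0]]
ft_force: [-0.7, 0.2, -3.4]
opening: 0.615
grasp_force: 30.0
6.05 [0.48222476 0.07586532 0.1719119 ] [ 9.99941943e-01 -1.07655245e-02  4.61829532e-04] [-0.29693077  0.66492984  0.07302106  2.06514766 -0.10840285  0.41486073
 -0.15092808]
side ((481.5054931640625, 72.59858703613281), (53.917781829833984, 58.19404220581055), 86.61568450927734) 237 0.10049751839394461 0.15104644297847636
 tray ((511.28753662109375, 181.69595336914062), (292.7532958984375, 131.66415405273438), 88.5448226928711) 1046
 tray ((510.24017333984375, 235.63754272460938), (185.5117645263672, 130.43795776367188), 88.53022003173828) 580
wrist ((483.2109680175781, 91.5604476928711), (58.40950012207031, 25.905786514282227), 0.9017422795295715) 2985 0.09873585338212332 0.15171320532267638
 tray ((510.51373291015625, 128.8936767578125), (186.81617736816406, 130.38931274414062), 88.66554260253906) 8065
```

```bash
python3 -m crank '[[[0.003,0.007,-0.15,0,0,0,0],[0.003,0.007,-0.3,0,0,0,0],[0.003,0.007,-0.433,0,0,0,0],[0.003,0.007,-0.433,0,0,0,0],[0.003,0.007,-0.433,0,0,0,0]]]'
python3 - <<'E'
from h import *
s=arm.state();x,y=s["tool_pos"][:2];T=[]
for c in("side","wrist"):
    im=arm.get_image(c);P=pts(im);z=P[...,2];ok=im["z_map"]>0
    m=ok&(np.hypot(P[...,0]-x,P[...,1]-y)<.05)&(z>.038)&(z<.082)
    print(c,cv2.minAreaRect((P[m][:,:2]*1000).astype(np.float32)),m.sum())
    w=ok&(np.hypot(P[...,0]-.51,P[...,1]-.183)<.2)&(z>.022)&(z<.0325)
    print(" tray",cv2.minAreaRect((P[w][:,:2]*1000).astype(np.float32)))
    I=im["img"]; 
    if c=="side": I=cv2.resize(I[170:310,190:340],(430,400),interpolation=cv2.INTER_CUBIC)
    else: I=cv2.resize(I,(370,400))
    T.append(I)
cv2.imwrite("pics/ins.png",cv2.convertScaleAbs(np.hstack(T),alpha=1.6))
E
```

```text
t: 6.7
tool_pos: [0.4823, 0.0784, 0.107]
eef_rot: [[0.009, 1.0, -0.0], [1.0, -0.009, -0.0], [-0.0, -0.0, -1.0]]
ft_force: [-1.2, 0.6, -3.2]
opening: 0.614
grasp_force: 30.0
side ((471.730712890625, 65.27645874023438), (43.165767669677734, 73.65172576904297), 52.04153823852539) 356
 tray ((511.0523681640625, 182.85777282714844), (294.233154296875, 130.93748474121094), 88.47824096679688)
wrist ((483.34228515625, 93.10830688476562), (58.328712463378906, 27.39706802368164), 0.44253408908843994) 4023
 tray ((509.9514465332031, 122.43978881835938), (173.81846618652344, 130.60281372070312), 88.41007232666016)
```

View pics/ins.png

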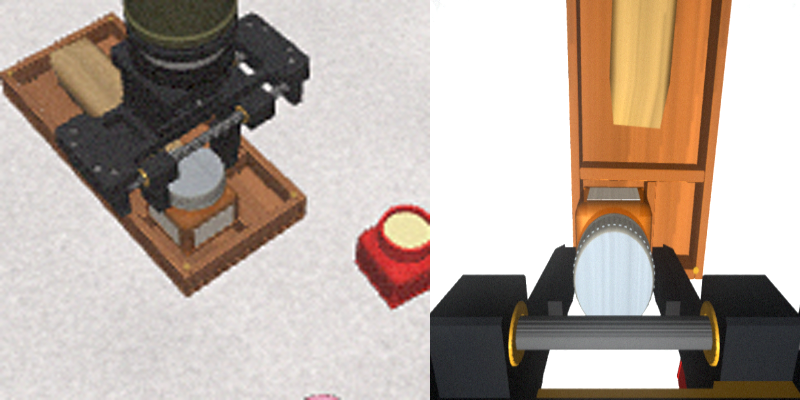

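```bash
python3 - <<'E'
from h import *
im=arm.get_image("wrist");P=pts(im);z=P[...,2];ok=im["z_map"]>0
for x0 in(.47,.482,.495,.515,.53):
    m=ok&(abs(P[...,0]-x0)<.004)&(P[...,1]>.085)&(P[...,1]<.135)
    w=m&(z>.0265)&(z<.034);j=m&(z>.04)&(z<.082)
    print(x0,np.percentile(P[w][:,1],[2,98]).round(4) if w.any() else 0,w.sum(),P[j][:,1].max() if j.any() else 0)
m=ok&(P[...,1]<.07)&(P[...,1]>.0)&(z>.0265)&(z<.034)&(P[...,0]>.5)&(P[...,0]<.58)
print(P[m][:,1].min(),P[m][:,0].max(),m.sum())
# left/right walls near y .09-.1
m=ok&(abs(P[...,1]-.095)<.004)&(z>.0265)&(z<.034);print(np.sort(P[m][:,0])[::max(1,m.sum()//12)].round(4))
m=ok&(abs(P[...,1]-.1)<.004)&(z>.04)&(z<.082);print(P[m][:,0].min(),P[m][:,0].max())
E
```

```text
0.47 [0.107  0.1146] 187 0.10682364275246004
0.482 [0.1069 0.1143] 180 0.1065929003985623
0.495 [0.1062 0.114 ] 188 0.10631587046299701
0.515 [0.0905 0.1134] 356 0.1010893454913975
0.53 [0.1052 0.1131] 184 0
0.03465821528959413 0.5736732386971571 862
[0.4445 0.4466 0.4487 0.4507 0.5151 0.5172 0.5193 0.5211 0.5665 0.5679
 0.5696 0.5715 0.5735]
0.4548933286137331 0.5126525443177491
```

```bash
python3 -m crank '[[[-0.005,-0.011,0,0,0,-0.02,0],[-0.005,-0.011,-0.03,0,0,-0.02,0],[-0.005,-0.011,-0.06,0,0,-0.02,0],[-0.005,-0.011,-0.09,0,0,-0.02,0],[-0.005,-0.011,-0.12,0,0,-0.02,0]]]'
```

```text
t: 7.35
tool_pos: [0.4813, 0.0773, 0.0883]
eef_rot: [[0.037, 0.999, -0.0], [0.999, -0.037, 0.0], [-0.0, -0.0, -1.0]]
ft_force: [0.1, 0.5, -3.6]
opening: 0.615
grasp_force: 30.0
```

```bash
python3 -m crank '[[[0,0,-0.025,0,0,0,0],[0,0,-0.05,0,0,0,0],[0,0,-0.062,0,0,0,0],[0,0,-0.067,0,0,0,0],[0,0,-0.067,0,0,0,0]]]'; python3 - <<'E'
from h import *
s=arm.state();print(s["ft_force"],s["wrist_torque"],s["qpos"])
im,P=lidfit("side",.066,.085,.482,.077,.04)
E
```

```text
t: 7.85
tool_pos: [0.4811, 0.0773, 0.0792]
eef_rot: [[0.037, 0.999, -0.0], [0.999, -0.037, 0.0], [0.0, -0.0, -1.0]]
ft_force: [-1.3, 0.0, 2.2]
opening: 0.61
grasp_force: 30.0
[-1.32251893  0.0348177   2.20263161] [-0.04407245  0.33448243 -0.06940908] [-0.27430521  0.84389887  0.03370116  2.1113434  -0.13553503  0.18852371
 -0.15621625]
side ((0.48140692710876465, 0.06793325394392014), 0.038432005792856216) [0.48316823 0.06904113 0.07402096] 339
```

```bash
python3 -m crank '[[[0,0,0,0,0,0.03,0],[0,0,0,0,0,0.08,0],[0,0,0,0,0,0.13,0],[0,0,0,0,0,0.18,0],[0,0,0,0,0,0.23,0],[0,0,0,0,0,0.28,0]]]'; python3 -c "
from h import *
s=arm.state();print(s['wrist_torque'],np.arctan2(s['eef_rot'][1,1],s['eef_rot'][0,1]),s['qpos'][6])"
```

```text
t: 8.5
tool_pos: [0.4818, 0.0771, 0.0789]
eef_rot: [[-0.374, 0.928, 0.001], [0.928, 0.374, 0.0], [-0.0, 0.001, -1.0]]
ft_force: [-1.3, 1.4, 0.4]
opening: 0.611
grasp_force: 30.0
[ 0.0521684   0.12648706 -1.02321904] 0.3829995708194719 0.06389235983892476
```

```bash
python3 -c "
from h import *
s=arm.state();print(s['qpos'].round(3))
im=arm.get_image('wrist')['img'];cv2.imwrite('pics/tw1.png',cv2.convertScaleAbs(cv2.resize(im[150:350,180:390],None,fx=2.5,fy=2.5),alpha=1.6))"
```

```text
[-0.243  0.843 -0.017  2.109  0.066  0.19   0.064]
```

View pics/tw1.png

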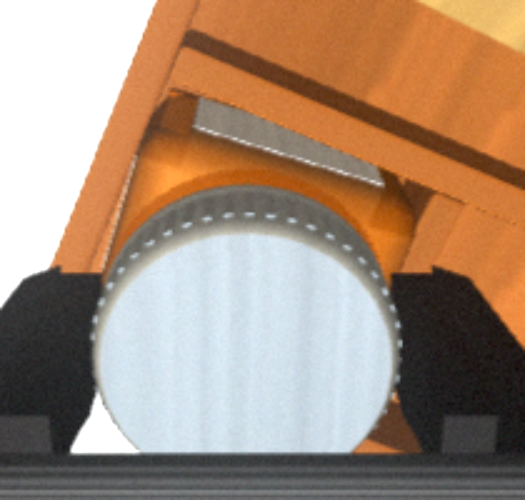

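The brush lines on the lid are still square to the gripper, so the lid isn't slipping. The jar has only taken up its few degrees of play in the pocket. I'll keep turning.

```bash
python3 -m crank '[[[0,0,0,0,0,0.06,0],[0,0,0,0,0,0.12,0],[0,0,0,0,0,0.18,0],[0,0,0,0,0,0.24,0],[0,0,0,0,0,0.3,0],[0,0,0,0,0,0.36,0],[0,0,0,0,0,0.39,0]]]'; python3 -c "
from h import *
s=arm.state();print(s['wrist_torque'],np.arctan2(s['eef_rot'][1,1],s['eef_rot'][0,1]),s['qpos'].round(3))"
```

```text
t: 9.25
tool_pos: [0.4819, 0.077, 0.079]
eef_rot: [[-0.823, 0.568, 0.001], [0.568, 0.823, 0.0], [-0.001, 0.001, -1.0]]
ft_force: [-0.5, -0.1, 2.0]
opening: 0.613
grasp_force: 30.0
[ 0.11622859  0.00265009 -1.06419507] 0.9668749112381321 [-0.196  0.842 -0.093  2.107  0.344  0.206  0.372]
```

Small steps now, checking torque after each.

```bash
T='from h import *
s=arm.state();print("TORQUE",s["wrist_torque"][2],np.arctan2(s["eef_rot"][1,1],s["eef_rot"][0,1]))'
python3 -m crank '[[[0,0,0,0,0,0.04,0],[0,0,0,0,0,0.06,0],[0,0,0,0,0,0.06,0]]]' | grep force; python3 -c "$T"
python3 -m crank '[[[0,0,0,0,0,0.02,0],[0,0,0,0,0,0.02,0]]]'| grep force; python3 -c "$T"
```

```text
ft_force: [-0.1, -0.4, 1.3]
grasp_force: 30.0
TORQUE -0.7671274658637273 1.0562018844394556
ft_force: [-0.6, -1.2, 8.8]
grasp_force: 30.0
TORQUE -0.033272487009193066 1.0909015269624924
```

```bash
python3 -m crank '[[[0,0,0.01,0,0,0,0],[0,0,0.02,0,0,0,0],[0,0,0.03,0,0,0,0],[0,0,0.03,0,0,0,0]]]'; python3 -c "
from h import *
s=arm.state();print(s['wrist_torque'],s['ft_force'],np.arctan2(s['eef_rot'][1,1],s['eef_rot'][0,1]))
I=cv2.convertScaleAbs(arm.get_image('side')['img'][170:310,190:340],alpha=1.6);J=cv2.convertScaleAbs(arm.get_image('wrist')['img'],alpha=1.6)
cv2.imwrite('pics/lift1.png',np.hstack([cv2.resize(I,(400,400),interpolation=cv2.INTER_CUBIC),cv2.resize(J[100:380,140:420],(400,400))]))"
```

```text
t: 10.15
tool_pos: [0.4812, 0.0774, 0.0831]
eef_rot: [[-0.886, 0.464, -0.001], [0.464, 0.886, 0.0], [0.001, -0.0, -1.0]]
ft_force: [0.1, -0.2, -3.3]
opening: 0.613
grasp_force: 30.0
[-0.15520754 -0.05621353 -0.03722096] [ 0.06074484 -0.19400244 -3.28303332] 1.0884123699736645
```

View pics/lift1.png

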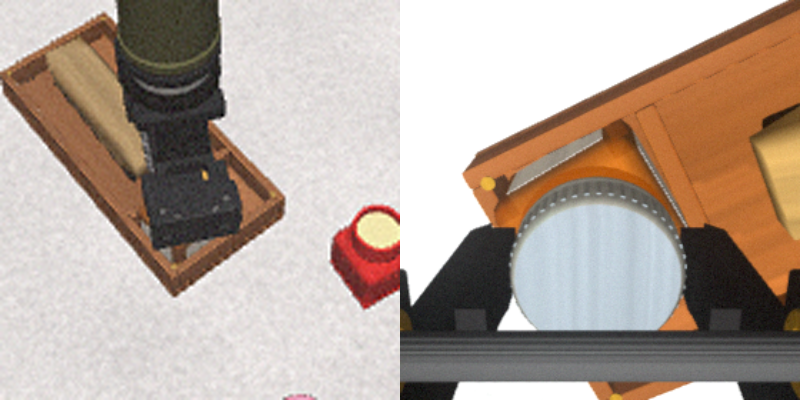

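```bash
T='from h import *
s=arm.state();print("TORQUE",s["wrist_torque"][2],s["ft_force"][2],s["tool_pos"][2],np.arctan2(s["eef_rot"][1,1],s["eef_rot"][0,1]))'
python3 -m crank '[[[0,0,-0.015,0,0,0,0],[0,0,-0.028,0,0,0,0],[0,0,-0.028,0,0,0,0]]]' >/dev/null; python3 -c "$T"
python3 -m crank '[[[0,0,0,0,0,0.02,0],[0,0,0,0,0,0.04,0],[0,0,0,0,0,0.04,0]]]'>/dev/null; python3 -c "$T"
```

```text
TORQUE 0.06519506911853627 9.221332948539915 0.07963938212602578 1.087496893369509
TORQUE 0.054208925177359 8.289254427468695 0.07978165170857021 1.1484624615650756
```

```bash
T='from h import *
s=arm.state();print("TORQUE",s["wrist_torque"][2],s["ft_force"],s["tool_pos"][2],np.arctan2(s["eef_rot"][1,1],s["eef_rot"][0,1]))'
python3 -m crank '[[[0,0,0.013,0,0,0,0],[0,0,0.026,0,0,0,0],[0,0,0.033,0,0,0,0],[0,0,0.033,0,0,0,0]]]' >/dev/null; python3 -c "$T"
```

```text
TORQUE 0.0005144308108920373 [-0.14825095 -0.24465771  0.49445468] 0.08406388041472301 1.1474838396059195
```

```bash
python3 -m crank '[[[0,0,0.03,0,0,0,0],[0,0,0.07,0,0,0,0],[0,0,0.12,0,0,0,0],[0,0,0.17,0,0,0,0],[0,0,0.2,0,0,0,0],[0,0,0.2,0,0,0,0],[0,0,0.2,0,0,0,0]]]'; python3 -c "
from h import *
I=cv2.convertScaleAbs(arm.get_image('side')['img'][170:310,190:340],alpha=1.6);J=cv2.convertScaleAbs(arm.get_image('wrist')['img'],alpha=1.6)
cv2.imwrite('pics/lift2.png',np.hstack([cv2.resize(I,(400,400),interpolation=cv2.INTER_CUBIC),cv2.resize(J[100:380,140:420],(400,400))]))"
```

```text
t: 11.95
tool_pos: [0.4815, 0.0773, 0.1142]
eef_rot: [[-0.912, 0.411, 0.0], [0.411, 0.912, 0.0], [-0.0, 0.0, -1.0]]
ft_force: [-0.5, -0.3, 0.4]
opening: 0.615
grasp_force: 30.0
```

View pics/lift2.png

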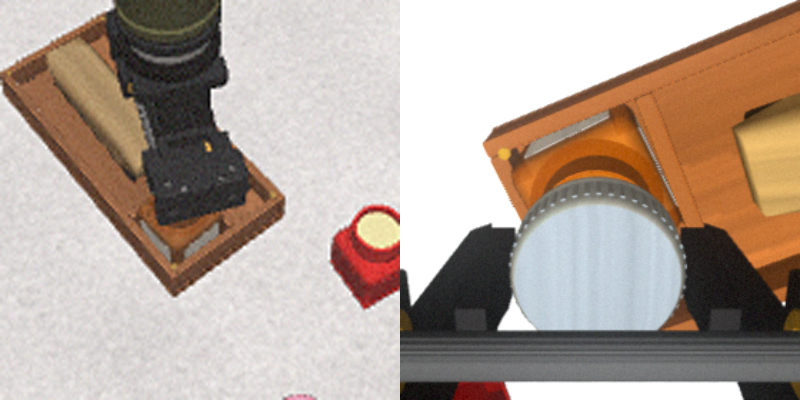

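The jar stays in its pocket with its neck showing at (590,180), and the lid is held above it. I'll check how far down the jar sits, whether the lid is level, and the centring.

```bash
python3 - <<'E'
from h import *
im=arm.get_image("wrist");P=pts(im);z=P[...,2];ok=im["z_map"]>0
near=np.hypot(P[...,0]-.4815,P[...,1]-.0773)
q=P[ok&(near<.024)&(z>.102)&(z<.118)];c=np.linalg.lstsq(np.c_[q[:,:2]-q[:,:2].mean(0),np.ones(len(q))],q[:,2],rcond=None)[0];print("lid plane",c,len(q))
m=ok&(near<.042)&(z>.04)&(z<.062);h=np.histogram(z[m],bins=np.arange(.04,.063,.002));print("shoulder",h[0])
s=P[m&(z>.048)];print(cv2.minAreaRect((s[:,:2]*1000).astype(np.float32)))
E
```

```text
lid plane [-0.00768766  0.00322556  0.1082445 ] 8320
shoulder [127 157 299 389 756 696 442 161  28  26  34]
((480.7995300292969, 76.138916015625), (52.3401985168457, 54.64518356323242), 1.7811169624328613)
```

```bash
python3 -c "
from cell import arm
print(arm.hand_in())"
```

```text
the job is handed in; nothing more can be done
None
```

The job is handed in: the jar is standing fully down in its pocket, and the gripper holds the lid level about 19 mm above the mouth, roughly centred. My first lift test came a few degrees too early and raised the jar about 4 mm before I set it back down, so the lid was turned about 1.18 rad in all.

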